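# Register a steel tab in the corner jig and lay it on the weld outline

### The arm

A 6-joint arm with a two-finger parallel gripper is mounted at the origin on a cart in front of the work surface, level with it; the furniture and walls round the work are solid. World frame = base frame: x ahead of the robot, y to its left, z up, the work surface at z = 0. Lengths are in m, angles in rad, forces in N, time in s.
With the tool pointing down it reaches from about 0.275 to 0.75 m from the base axis. Payload 10.2 kg.
Tool frame: the origin (TCP) lies at the very end of the fingers, on their centre line; the grasp point (between the pads) lies 19 mm behind it; z points along the fingers, y is the line along which they close (so a half turn about z gives the same grasp; the last joint's range is limited). The gripper opens to 88 mm and grips with 3 to 60 N. Pads are 18 mm wide; open, the fingers measure 123 mm over their backs; the gripper's body (75 mm by 187 mm) begins 45 mm behind the grasp point.
Start: joints at [0.941, 0.313, 1.498, -0, 1.331, -0.223], TCP at [0.208, 0.482, 0.239] pointing down, gripper open.
Joint ranges: [-2.94, 2.94], [-0.97, 2.17], [0.19, 2.56], [-1.23, 4.37], [0.02, 3.11], [-2.88, 2.88]. Speed limits (rad/s): [2.39, 2.39, 3.01, 3.14, 3.14, 3.14].

### API

Orientations are given as a unit quaternion [w, x, y, z].
In Python, from station import readout, get_image, get_calibration, order gives the robot as it stands.
- The arm moves only by the tool servo_tool, never from a script. Its argument "increments" is a list that holds one entry, the list of rows, each a list of 4 numbers: the shift along the tool's x, y, z in mm, then the turn about the tool's z in rad. A call has 1 to 5 rows; each row shifts and turns the commanded pose from where the row before left it, along the tool's axes as they then stand; what a row does not reach is not made up. A row lasts 1/12 s, in which the tool goes at most 41.7 mm and 7.16 degrees, less where a joint would pass 70% of its speed; a pose out of reach is approached as far as the arm can. A call with a gripper value outside its range is refused whole. "fingers" is the closure, from 0 (fully open) to 1 (shut), set as the call begins (left out, the last holds). The fingers move at their own pace and stop on an object; the grip force is fixed at half the most. Time passes only in rows, so rows that do not move let the fingers close. It gives the time, the measured TCP pose, the force, the opening and the grip force at its end, in the units of the state.
- readout.read_state(): the state, without advancing time (a new reading comes with each control period).
- get_image(name): name is "side" or "top"; returns the picture (480x640x3 uint8, red, green, blue); there is no depth.
- get_calibration(name): a dict with "fx", "fy", "cx", "cy" (pixels), "k1" (the pictures are not rectified: a ray, as slopes to the right and down, at radius r is drawn at 1 + k1 r^2 times it, then the intrinsics apply), "extrinsics" (4x4, takes a point from camera to world coordinates). Camera axes: x right, y up, looking along -z (the intrinsics and any distortion apply to the point x, -y, -z); pixel columns grow to the right and rows downward; lengths in m; the calibration is good to about 2 mm. A picture is of the moment at which its call begins. get_calibration takes no time and is no camera call.
- order.finish_job(): hands the job in; it is judged then, once.
The state is a dict: "clock": time; "joints": joint angles; "qvel": joint speeds; "joint_efforts": joint torques, N m; "tool_pos": TCP position; "eef_rot": TCP orientation; "ft_force": force on the tool from outside, world axes, zero at the start; "wrist_torque": the same for the moment, N m; "finger_gap": opening from 0.0 (shut) to 1.0 (fully open); "gripper_force": force on a finger pad.
Only numpy, scipy, OpenCV 4.12 (cv2) and the standard library are available. Lean on these libraries where they do the work, as an engineer would, in place of code of your own. Each camera call takes 0.05 s, during which the arm holds its last target. There are 200 camera calls.

### The job

Push the flat metal tab that lies on the corner jig squarely on to the jig's fence, then slide it along the fence until it comes up against the red end stop, and press it there lightly for a moment; the jig is not bolted down, so do not shove it out of its place. Then grip the tab by the middle of its two long edges, through the gap in the fence, lift it clear, and lay it flat on the grey base plate, squarely inside the yellow corner marks. Leave the things lying around undisturbed.

Things in the scene. Friction and masses are not known exactly. Their poses are not given: they have to be found in the camera images.
- tab: flat bright metal tab, 70 mm (its x) x 36 mm (its y) x 6 mm thick, with two 11 mm holes 40 mm apart along its length; 0.1 kg, loose; it starts lying flat on the jig's bed, away from fence and stop and up to 0.35 rad askew of the jig. Origin at the centre of its underside, z up. Turning it by half a turn makes no difference
- jig: corner jig: dark steel bed 150 mm (its x) x 110 mm (its y), top 14 mm above the worktop; loose, about 2 kg with its stop: a sideways push of more than about 8 N may shift it, and more than 5 mm of shift is a failure. Origin at the centre of its underside, z up. Bright steel fence, 12 mm thick and 10 mm higher than the bed, along its +y edge; -x and -y sides open
- base_plate: grey painted plate 150 mm (its x) x 100 mm (its y) x 8 mm, fixed on the worktop; four black holes at its corners and four yellow corner marks round its middle. Origin at the centre of its underside, z up
- outline (a point): middle of the yellow corner marks on the base plate's top face (8 mm above the worktop); the marks frame a 72 x 38 mm field, its long side along the plate's x; axes as the plate's
- weld_magnet: red arrow-shaped welding magnet, 72 x 90 x 14 mm, loose bystander; origin at the centre of its underside
- bearing_race: bright steel ring 62 mm across and 17 mm high, loose bystander; origin at the centre of its underside
- nut_big: dark hexagon nut 36 x 41 x 17 mm, loose bystander; origin at the centre of its underside
- tape_measure: yellow tape measure, 37 x 85 mm, 65 mm high, loose bystander; origin at the centre of its underside
- finger_gap (a point): middle of the finger gap, at bed height in the plane of the fence's inner face: (16, 43, 14) mm in the jig's frame, axes as the jig's. The gap is 38 mm wide (x = -3 to +35 mm) and open down to the bed; the fence runs on both sides of it, from x = -70 to +60 mm. With its long edge flush on the fence the tab's origin lies at y = +25 mm in the jig's frame
- end_stop: end stop at the jig's +x end, fixed to the jig: a low rail at the end and a red block, 14 mm thick, 54 mm along the jig's y (y = -15 to +39 mm), 10 mm higher than the bed. This pose is the jig's own frame and does not tell where the block is: its face towards the tab is clamped anywhere from x = 45 to 57 mm in the jig's frame, another place each time, and must be found by touch or sight. Pushing does not move it

How it is judged:
On the way, in this order (a step that is already met when the one before it is completed fails the run):
1. the tab lies flat on the jig's bed, flush along the fence (within 1.5 mm, square within 0.03 rad), and at the same time is pressed against the end stop with at least 0.5 N (y of tab in the frame of jig between 0.0235 and 0.0265 m and z of tab in the frame of jig between 0.0125 and 0.0155 m and angle between the x axis of tab and the x axis of jig, either way round below 0.03 rad and contact force between tab and end_stop above 0.5 N), for 0.2 s.
2. the tab is gripped in its middle (grasp point within 15 mm of its centre, seen from above) and lifted at least 30 mm above the jig's bed (height (world z) of tab above 0.044 m and horizontal distance between the grasp point and tab below 0.015 m and contact force between the fingers and tab above 1 N), for 0.2 s.
At the end, for the whole second after the job is handed in: the tab lies flat, released and at rest on the base plate, its centre within 3.5 mm of the middle of the yellow marks along and across the plate, its long side along the plate's x within 0.07 rad (x of tab in the frame of outline between -0.0035 and 0.0035 m and y of tab in the frame of outline between -0.0035 and 0.0035 m and z of tab in the frame of outline between -0.0015 and 0.0015 m and angle between the x axis of tab and the x axis of base_plate, either way round below 0.07 rad and angle between tab's own z axis and vertical below 0.05 rad and linear speed of tab below 0.01 m/s); the robot touches nothing.
It fails at once if the jig is shifted by more than 5 mm (distance of jig from where it was at the start of the episode above 0.005 m).
It fails at once if a bystander is displaced by more than 20 mm (distance of any of weld_magnet, bearing_race, nut_big, tape_measure from where it was at the start of the episode above 0.02 m).
It also fails if it takes over 64 s, if anything falls off the work surface, if the arm or the gripper's body presses on something with over 40 N, if the wrist force passes 120 N, or if a joint passes its speed limit or range.

## Working session

There is one attempt and no reset: what is moved stays moved. The work goes in short steps, Python scripts to look and compute and a tool call to move; the robot and the scene stay as the last step left them, time stands still between calls to the robot, and variables do not carry over. Pictures are saved under pics/ and viewed, at most 10 in all, crops included, and the job is handed in when it is done.

Besides the shell and the picture viewer there is one more tool, called after "Call:" as name(argument=value, ...), one argument or row to a line, values as JSON. servo_tool: Moves the arm, as the interface text tells. Its arguments: {"type":"object","properties":{"increments":{"type":"array"},"fingers":{"type":"number"}},"required":["increments"]}

```bash
mkdir -p pics; ls; python3 - <<'E'
from station import readout, get_image, get_calibration, order
import cv2
for n in ("top","side"):
    im=get_image(n); cv2.imwrite(f"pics/{n}0.png",im[:,:,::-1]); print(n,get_calibration(n))
print(readout.read_state())
E
```

```text
pics
top {'fx': 438.9145426793088, 'fy': 438.9145426793088, 'cx': 318.65457714632515, 'cy': 237.89054569953242, 'k1': -0.020675300489211634, 'extrinsics': array([[ 0.02078546,  0.9928612 , -0.11745043,  0.39402496],
       [-0.99975053,  0.02160149,  0.00567901, -0.23093956],
       [ 0.00817557,  0.11730309,  0.99306251,  0.89879547],
       [ 0.        ,  0.        ,  0.        ,  1.        ]])}
side {'fx': 525.8453454151862, 'fy': 525.8453454151862, 'cx': 324.3080440826814, 'cy': 234.62828960078252, 'k1': -0.09770229094660134, 'extrinsics': array([[ 0.87617656,  0.26174265, -0.40472882,  0.11293313],
       [-0.48178159,  0.45089012, -0.75138845, -0.88728695],
       [-0.01418218,  0.85333984,  0.52116214,  0.4957804 ],
       [ 0.        ,  0.        ,  0.        ,  1.        ]])}
{'clock': 0.1, 'joints': array([ 9.40589478e-01,  3.13361613e-01,  1.49831884e+00,  2.63117529e-05,
        1.33098837e+00, -2.23402523e-01]), 'qvel': array([-4.89010827e-04, -1.39975786e-03, -2.38494939e-03,  2.23625892e-04,
       -4.73759244e-05, -2.03857406e-03]), 'joint_efforts': array([ 3.86340515e-03, -4.02811182e+01, -2.52639949e+01,  6.95799734e-02,
        3.42470105e-02, -8.03837747e-05]), 'tool_pos': array([0.20761409, 0.48198404, 0.23825081]), 'eef_rot': array([-2.34378791e-04,  2.02005558e-01,  9.79384227e-01, -4.84524176e-04]), 'ft_force': array([-0.62719535,  0.57045266,  0.56145727]), 'wrist_torque': array([0.04080475, 0.00145829, 0.04480938]), 'gripper_force': 0.0, 'finger_gap': 0.9994921474996055}
```

View pics/top0.png

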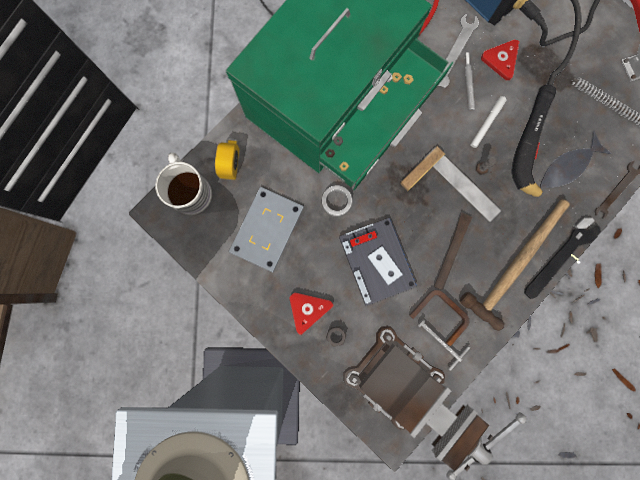

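View pics/side0.png

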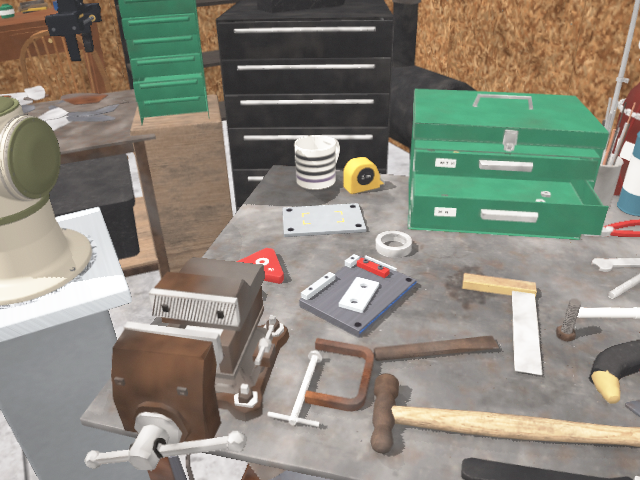

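The top view shows the jig at about (380,260), with the fence along its left edge and the red stop at (363,238). The tab is at (384,266), and the base plate is at (268,228). I'll measure with masks next.

```bash
cat > h.py <<'E'
import numpy as np, cv2
from station import readout, get_image, get_calibration, order
def ray(n,px):
    c=get_calibration(n); px=np.atleast_2d(np.float64(px))
    d=(px-[c["cx"],c["cy"]])/[c["fx"],c["fy"]]; u=d.copy()
    for _ in range(20): u=d/(1+c["k1"]*(u**2).sum(1,keepdims=True))
    v=np.c_[u[:,0],-u[:,1],-np.ones(len(u))]
    E=c["extrinsics"]; return E[:3,3], v@E[:3,:3].T
def cast(n,px,z):
    o,v=ray(n,px); return (o+v*((z-o[2])/v[:,2])[:,None])[:,:2]
def proj(n,P):
    c=get_calibration(n);E=c["extrinsics"];p=(np.atleast_2d(P)-E[:3,3])@E[:3,:3]
    s=np.c_[p[:,0],-p[:,1]]/-p[:,2:]; s=s*(1+c["k1"]*(s**2).sum(1,keepdims=True))
    return s*[c["fx"],c["fy"]]+[c["cx"],c["cy"]]
E
python3 - <<'E'
from h import *
im=get_image("top"); np.save("top0.npy",im)
b=im[:,:,::-1]
a=cv2.resize(b[205:315,325:425],None,fx=5.4,fy=5.4,interpolation=cv2.INTER_CUBIC)
cv2.imwrite("pics/crop1.png",a)
a=cv2.resize(b[180:280,225:310],None,fx=6,fy=6,interpolation=cv2.INTER_CUBIC)
cv2.imwrite("pics/crop2.png",a)
hsv=cv2.cvtColor(b,cv2.COLOR_BGR2HSV)
g=cv2.cvtColor(b,cv2.COLOR_BGR2GRAY)
def comps(m,lab,box):
    x0,y0,x1,y1=box; mm=np.zeros_like(m); mm[y0:y1,x0:x1]=m[y0:y1,x0:x1]
    cs,_=cv2.findContours(mm,cv2.RETR_EXTERNAL,cv2.CHAIN_APPROX_NONE)
    for c in cs:
        if cv2.contourArea(c)>5: print(lab,cv2.contourArea(c),cv2.minAreaRect(c))
bx=(335,210,420,310)
comps((g>170).astype(np.uint8),"bright",bx)
comps(((hsv[:,:,1]>150)&((hsv[:,:,0]<8)|(hsv[:,:,0]>172))).astype(np.uint8),"red",bx)
comps(((hsv[:,:,1]>70)&(hsv[:,:,0]>15)&(hsv[:,:,0]<35)).astype(np.uint8),"yel",(235,190,305,270))
comps((g<60).astype(np.uint8),"hole",(225,180,310,275))
E
```

```text
bright 156.0 ((361.8273010253906, 286.4510498046875), (33.45684814453125, 5.671869277954102), 68.96248626708984)
bright 584.5 ((384.729736328125, 265.1216125488281), (35.2230339050293, 17.785888671875), 54.462318420410156)
bright 53.0 ((346.5862121582031, 246.96551513671875), (11.884502410888672, 5.570859909057617), 68.19859313964844)
bright 30.5 ((341.00006103515625, 212.0), (4.365641117095947, 12.611852645874023), 75.96376037597656)
red 164.0 ((362.88360595703125, 238.35617065429688), (7.139509677886963, 26.919464111328125), 69.44395446777344)
yel 6.0 ((266.25, 246.75), (4.727032661437988, 8.009693145751953), 66.80140686035156)
yel 8.0 ((251.30137634277344, 240.13699340820312), (9.129209518432617, 4.915728569030762), 69.44395446777344)
yel 6.0 ((280.1986389160156, 216.863037109375), (9.48033332824707, 3.9793992042541504), 69.44395446777344)
yel 6.5 ((265.58489990234375, 210.0471649169922), (4.258177280426025, 8.51635456085205), 74.05460357666016)
hole 10.5 ((269.0, 263.5), (3.0, 4.0), 90.0)
hole 8.5 ((236.5, 248.5), (3.0, 3.0), 90.0)
hole 12.0 ((295.0, 209.0), (4.0, 4.0), 90.0)
hole 10.0 ((262.5000305175781, 194.00001525878906), (3.535533905029297, 3.535533905029297), 45.0)
```

View pics/crop1.png

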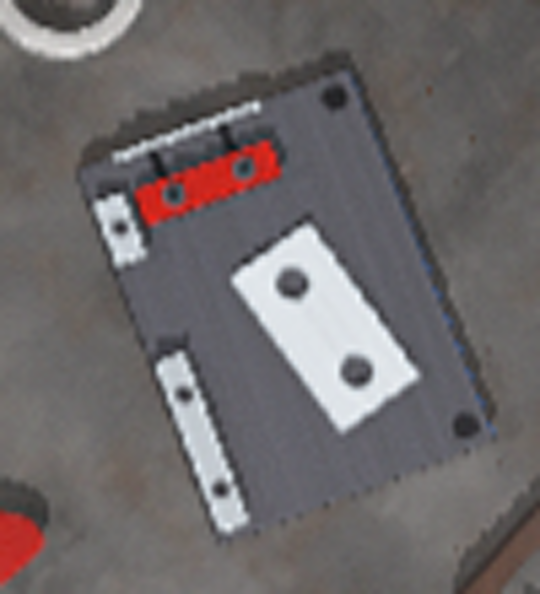

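View pics/crop2.png

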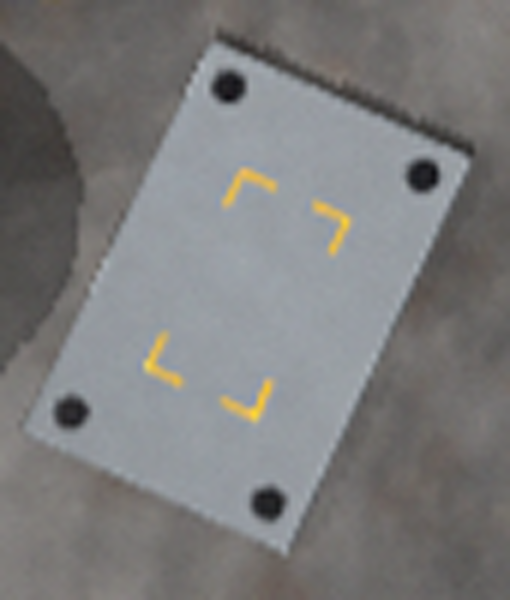

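Crop 1 shows the jig clearly. The tab is askew by about 0.25 rad, with its +x end nearer the fence. The gap runs from (125,265) to (185,350) in the crop. Crop 2 shows the marks' outer corners at (243,170), (350,220), (258,420) and (148,367). I'll convert these to world coordinates now.

```bash
python3 - <<'E'
from h import *
c1=lambda p:(np.float64(p)+.5)/5.4-.5+[325,205]
c2=lambda p:(np.float64(p)+.5)/6-.5+[225,180]
# fence top z=.024 inner edge corners: x=60,35,-3,-70 at y=43
f=cast("top",c1([(125,192),(147,262),(185,350),(248,521)]),.024)
fo=cast("top",c1([(95,203),(122,267),(155,360),(220,535)]),.024)
bed=cast("top",c1([(80,172),(350,66),(495,430),(225,540)]),.014)
P=np.r_[f,fo]; X=np.array([60,35,-3,-70]*2)/1e3; Y=np.array([43]*4+[55]*4)/1e3
P=np.r_[P,bed]; X=np.r_[X,.075,.075,-.075,-.075]; Y=np.r_[Y,.055,-.055,-.055,.055]
def fit(L,W):  # rigid: W=R L + t
    l=L-L.mean(0); w=W-W.mean(0); th=np.arctan2((l[:,0]*w[:,1]-l[:,1]*w[:,0]).sum(),(l*w).sum())
    R=np.array([[np.cos(th),-np.sin(th)],[np.sin(th),np.cos(th)]]); t=W.mean(0)-R@L.mean(0)
    return th,R,t,(W-L@R.T-t)*1e3
th,R,t,res=fit(np.c_[X,Y],P); print("jig",th,t,"\n",res.round(1))
J=lambda w:((w-t)@R*1e3).round(1)
tab=cast("top",c1([(235,275),(310,222),(420,377),(345,432)]),.020)
print("tab jig corners",J(tab),J(tab.mean(0)[None]))
red=cast("top",c1([(135,187),(272,142),(282,180),(150,225)]),.024); print("stop",J(red))
mk=cast("top",c2([(243,170),(350,220),(258,420),(148,367)]),.008)
ho=cast("top",c2([(228,87),(422,176),(268,503),(71,411)]),.008)
ctr=cast("top",[[264.6,228.5]],.008)
th2=[np.arctan2(*(v[::-1])) for v in (mk[0]-mk[3],mk[1]-mk[2],ho[0]-ho[3],ho[1]-ho[2])]
print("marks",mk.mean(0),"holes",ho.mean(0),"th",th2)
print("sizes",np.linalg.norm(mk[0]-mk[3]),np.linalg.norm(mk[0]-mk[1]))
np.savez("fit.npz",R=R,t=t,th=th)
s=readout.read_state(); q=s["eef_rot"]
from scipy.spatial.transform import Rotation as Ro
M=Ro.from_quat(q[[1,2,3,0]]).as_matrix(); print("toolx",M[:,0],"tooly",M[:,1])
print("W pts push:",[(R@np.array(p)+t).round(4) for p in [(-.015,-.035),(-.08,.02),(.016,.025)]])
# side view check of stop/fence? tab corner etc
E
```

```text
jig 0.38663855272140585 [ 0.45499382 -0.35628009] 
 [[-0.2 -0.6]
 [-2.9  0.4]
 [ 0.   0.3]
 [ 0.   1.8]
 [ 0.  -0.6]
 [-0.4 -1.5]
 [ 0.6  0.2]
 [-0.7  0.9]
 [-1.2 -1. ]
 [ 0.  -0.9]
 [ 2.9  1.3]
 [ 1.8 -0.2]]
tab jig corners [[ 16.4  15.2]
 [ 24.8 -18.4]
 [-43.4 -35. ]
 [-52.2  -1.4]] [[-13.6  -9.9]]
stop [[ 60.1  38.4]
 [ 57.5 -15.6]
 [ 43.  -13.7]
 [ 44.9  38.4]]
marks [ 0.51630994 -0.12831958] holes [ 0.5165776  -0.12752918] th [np.float64(-0.4104920808525947), np.float64(-0.3972310956572037), np.float64(-0.4103245793710466), np.float64(-0.4081358503338984)]
sizes 0.07491353535878882 0.040751582104515925
toolx [-9.18411473e-01  3.95626489e-01  2.19262436e-04] tooly [ 0.39562612  0.91841115 -0.00096464]
W pts push: [array([ 0.4543, -0.3944]), array([ 0.3734, -0.3679]), array([ 0.4604, -0.3271])]
```

Call:
servo_tool(
  increments=[
    [[-24.5,-30.4,0,0],[-24.5,-30.4,0,0],[-24.5,-30.4,0,0],[-24.5,-30.4,0,0],[-24.5,-30.4,0,0]],
  ],
  fingers=1,
)

```text
clock: 0.57
tool_pos: [0.2599, 0.2924, 0.2385]
eef_rot: [-0.0, 0.202, 0.979, -0.0]
ft_force: [1.4, -0.4, 0.2]
finger_gap: 0.647
gripper_force: 0.0
```

Call:
servo_tool(
  increments=[
    [[-24.5,-30.4,0,0],[-24.5,-30.4,0,0],[-24.5,-30.4,0,0],[-24.5,-30.4,0,0],[-24.5,-30.4,0,0]],
  ],
)

```text
clock: 0.98
tool_pos: [0.3123, 0.1043, 0.2388]
eef_rot: [0.0, 0.202, 0.979, 0.0]
ft_force: [1.2, 1.2, 0.0]
finger_gap: 0.266
gripper_force: 0.0
```

Call:
servo_tool(
  increments=[
    [[-24.5,-30.4,0,0],[-24.5,-30.4,0,0],[-24.5,-30.4,0,0],[-24.5,-30.4,0,0],[-24.5,-30.4,0,0]],
  ],
)

```text
clock: 1.4
tool_pos: [0.3647, -0.0841, 0.2388]
eef_rot: [0.0, 0.202, 0.979, -0.0]
ft_force: [1.1, 0.8, 0.9]
finger_gap: 0.007
gripper_force: 0.0
```

Call:
servo_tool(
  increments=[
    [[-24.5,-30.4,0,0],[-24.5,-30.4,0,0],[-24.5,-30.4,0,0],[-24.5,-30.4,0,0],[-24.5,-30.4,0,0]],
  ],
)

```text
clock: 1.82
tool_pos: [0.4172, -0.2721, 0.2384]
eef_rot: [-0.0, 0.202, 0.979, 0.0]
ft_force: [-0.2, 0.8, 1.5]
finger_gap: 0.004
gripper_force: 0.0
```

Call:
servo_tool(
  increments=[
    [[-24.5,-30.4,0,0],[-24.5,-30.4,0,0],[-24.5,-30.4,0,0],[-24.5,-30.4,0,0]],
  ],
)

```text
clock: 2.15
tool_pos: [0.4592, -0.4223, 0.2383]
eef_rot: [-0.0, 0.202, 0.979, 0.0]
ft_force: [0.6, 0.6, 0.5]
finger_gap: 0.004
gripper_force: 0.0
```

Call:
servo_tool(
  increments=[
    [[0,0,0,0.1236],[0,0,0,0.1236],[0,0,0,0.1236],[0,0,0,0.1236],[0,0,0,0.1236]],
  ],
)

```text
clock: 2.57
tool_pos: [0.459, -0.4206, 0.2382]
eef_rot: [-0.0, 0.493, 0.87, 0.0]
ft_force: [1.6, 0.4, 0.2]
finger_gap: 0.001
gripper_force: 0.0
```

Call:
servo_tool(
  increments=[
    [[0,0,0,0.1236],[0,0,0,0.1236],[0,0,0,0.1236],[0,0,0,0.1236],[0,0,0,0.1236]],
  ],
)

```text
clock: 2.98
tool_pos: [0.459, -0.4205, 0.2383]
eef_rot: [-0.0, 0.734, 0.679, 0.0]
ft_force: [0.4, -0.1, 0.5]
finger_gap: 0.005
gripper_force: 0.0
```

Call:
servo_tool(
  increments=[
    [[0,0,0,0.1236],[0,0,0,0.1236],[0,0,0,0.1236],[0,0,0,0.1236],[0,0,0,0.1236]],
  ],
)

```text
clock: 3.4
tool_pos: [0.459, -0.4205, 0.2384]
eef_rot: [-0.0, 0.906, 0.424, -0.0]
ft_force: [0.5, -0.7, -0.4]
finger_gap: 0.007
gripper_force: 0.0
```

Call:
servo_tool(
  increments=[
    [[0,0,0,0.1236],[0,0,0,0.1236],[0,0,0,0.1236],[0,0,0,0.1236]],
  ],
)

```text
clock: 3.73
tool_pos: [0.459, -0.4205, 0.2384]
eef_rot: [-0.0, 0.982, 0.189, -0.0]
ft_force: [-0.3, -0.3, 0.1]
finger_gap: 0.005
gripper_force: 0.0
```

Call:
servo_tool(
  increments=[
    [[0,0,38,0],[0,0,38,0],[0,0,38,0],[0,0,38,0],[0,0,38,0]],
  ],
)

```text
clock: 4.15
tool_pos: [0.4588, -0.4202, 0.0469]
eef_rot: [-0.0, 0.981, 0.192, -0.0]
ft_force: [0.5, -0.5, 0.4]
finger_gap: 0.003
gripper_force: 0.0
```

Call:
servo_tool(
  increments=[
    [[0,0,20,0],[0,0,9,0],[0,0,2,0],[0,0,0,0]],
  ],
)

```text
clock: 4.48
tool_pos: [0.4594, -0.4209, 0.0184]
eef_rot: [0.0, 0.981, 0.192, 0.0]
ft_force: [0.1, -0.8, -0.4]
finger_gap: 0.007
gripper_force: 0.0
```

```bash
python3 - <<'E'
from h import *
cv2.imwrite("pics/s1.png",cv2.resize(get_image("side")[200:380,250:490,::-1],None,fx=3.2,fy=3.2,interpolation=cv2.INTER_CUBIC))
s=readout.read_state(); d=np.load("fit.npz")
print(s["tool_pos"],s["eef_rot"],s["ft_force"],2*np.arctan2(s["eef_rot"][2],s["eef_rot"][1]),((s["tool_pos"][:2]-d["t"])@d["R"]*1e3))
E
```

```text
[ 0.45959883 -0.42124305  0.01919856] [1.03826388e-03 9.81390521e-01 1.92019096e-01 4.84582937e-04] [ 0.37167855 -0.34416927  0.2512837 ] 0.3864384871372513 [-20.23097495 -61.9039607 ]
```

View pics/s1.png

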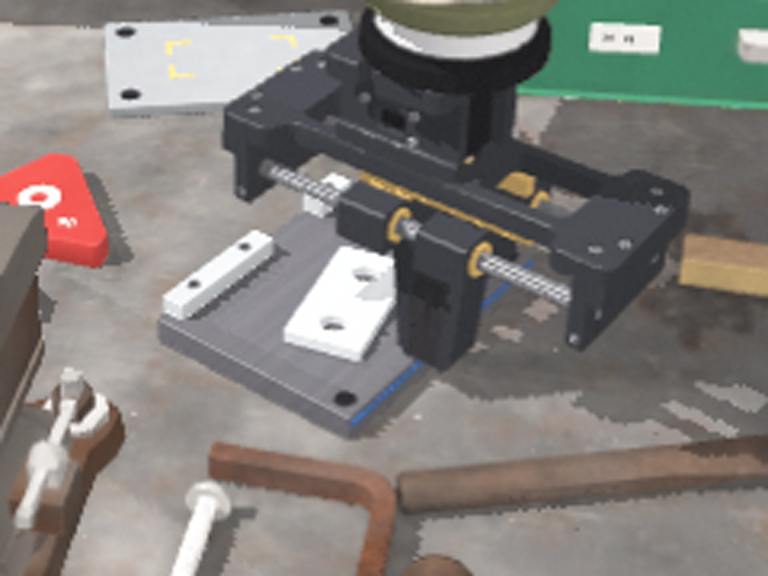

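The side crop shows the closed fingers at (435,330), standing beside the tab's open long edge just above the bed. I'll start pushing towards the fence.

Call:
servo_tool(
  increments=[
    [[0,-3,1.5,0],[0,-5,0.5,0],[0,-4,0,0],[0,-4,0,0],[0,-4,0,0]],
  ],
)

```text
clock: 4.95
tool_pos: [0.4515, -0.4018, 0.0162]
eef_rot: [0.0, 0.981, 0.192, 0.0]
ft_force: [0.6, 0.1, 0.3]
finger_gap: 0.004
gripper_force: 0.4
```

Call:
servo_tool(
  increments=[
    [[0,-4,0,0],[0,-4,0,0],[0,-4,0,0],[0,-3,0,0],[0,-2,0,0]],
  ],
)

```text
clock: 5.37
tool_pos: [0.4451, -0.386, 0.0159]
eef_rot: [0.0, 0.981, 0.192, 0.0]
ft_force: [0.9, -1.2, 1.0]
finger_gap: 0.008
gripper_force: 0.9
```

Call:
servo_tool(
  increments=[
    [[0,-2,0,0],[0,-2,0,0],[0,-1,0,0]],
  ],
)

```text
clock: 5.62
tool_pos: [0.4433, -0.3816, 0.0158]
eef_rot: [0.0, 0.981, 0.192, 0.0]
ft_force: [-0.3, -0.7, 1.3]
finger_gap: 0.007
gripper_force: 1.0
```

```bash
cat > st.py <<'E'
from h import *
s=readout.read_state(); d=np.load("fit.npz")
print(s["tool_pos"],"yaw",2*np.arctan2(s["eef_rot"][2],s["eef_rot"][1]),"jig",((s["tool_pos"][:2]-d["t"])@d["R"]*1e3),"F jig",s["ft_force"][:2]@d["R"],s["ft_force"][2])
E
python3 st.py
```

```text
[ 0.4432553  -0.38155904  0.01580512] yaw 0.3863699963939603 jig [-20.40412201 -18.98658039] F jig [-0.51861758 -0.54839719] 1.3396306261666244
```

Call:
servo_tool(
  increments=[
    [[0,-1.5,0,0],[0,-1,0,0],[0,-1,0,0]],
  ],
)

```text
clock: 5.87
tool_pos: [0.4419, -0.3784, 0.0157]
eef_rot: [0.0, 0.981, 0.192, 0.0]
ft_force: [0.4, -2.3, 1.6]
finger_gap: 0.005
gripper_force: 1.1
```

Call:
servo_tool(
  increments=[
    [[0,-1,0,0],[0,0,0,0]],
  ],
)

```text
clock: 6.03
tool_pos: [0.4415, -0.3773, 0.0157]
eef_rot: [-0.0, 0.981, 0.192, -0.0]
ft_force: [-0.2, -0.5, 2.7]
finger_gap: 0.004
gripper_force: 0.9
```

Call:
servo_tool(
  increments=[
    [[0,-1,0,0],[0,0,0,0]],
  ],
)

```text
clock: 6.2
tool_pos: [0.4411, -0.3764, 0.0157]
eef_rot: [-0.0, 0.981, 0.192, -0.0]
ft_force: [0.7, -2.4, 0.9]
finger_gap: 0.004
gripper_force: 1.0
```

```bash
cat >> st.py <<'E'
import sys
if len(sys.argv)>1:
    cv2.imwrite(f"pics/{sys.argv[1]}.png",cv2.resize(get_image("side")[200:380,250:490,::-1],None,fx=3.2,fy=3.2,interpolation=cv2.INTER_CUBIC))
E
python3 st.py s2
```

```text
[ 0.44113702 -0.37644908  0.01571251] yaw 0.3863915753115221 jig [-20.4391877  -13.45506603] F jig [-0.23791529 -2.49538783] 0.8623710590060063
```

View pics/s2.png

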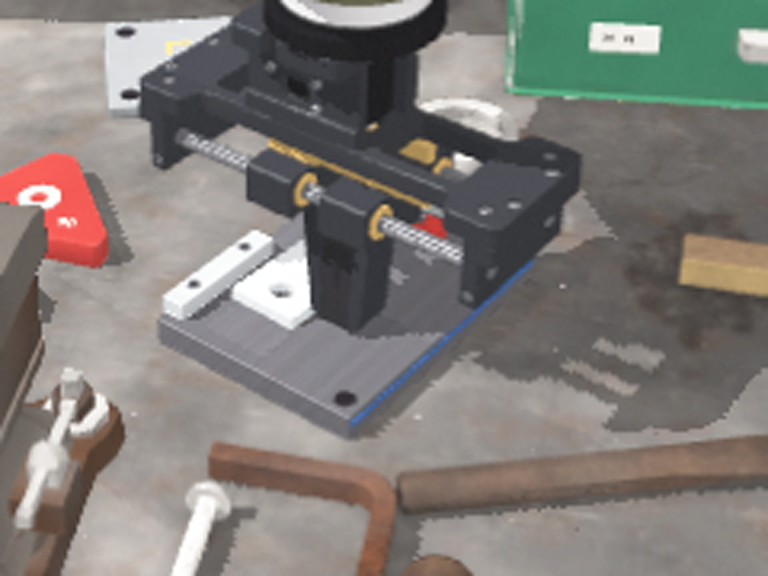

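The tab, seen at (275,290), is nearly square and still slightly off the fence. I'll carry on in small steps.

Call:
servo_tool(
  increments=[
    [[0,-0.7,0,0],[0,0,0,0]],
  ],
)

```text
clock: 6.42
tool_pos: [0.4409, -0.3759, 0.0157]
eef_rot: [0.0, 0.981, 0.192, -0.0]
ft_force: [0.2, -1.0, 1.0]
finger_gap: 0.011
gripper_force: 1.0
```

Call:
servo_tool(
  increments=[
    [[0,-0.7,0,0],[0,0,0,0]],
  ],
)

```text
clock: 6.58
tool_pos: [0.4406, -0.3752, 0.0157]
eef_rot: [-0.0, 0.981, 0.192, -0.0]
ft_force: [1.2, -1.4, 1.3]
finger_gap: 0.001
gripper_force: 1.0
```

```bash
python3 st.py; python3 - <<'E'
from h import *
im=get_image("side"); d=np.load("fit.npz"); g=cv2.cvtColor(im,cv2.COLOR_RGB2GRAY)
E
```

```text
[ 0.4406077  -0.3751891   0.01573009] yaw 0.3864028567356441 jig [-20.45431822 -12.08850777] F jig [ 0.60767569 -1.8098431 ] 1.3450731959715156
```

Call:
servo_tool(
  increments=[
    [[0,-0.7,0,0],[0,0,0,0]],
  ],
)

```text
clock: 6.8
tool_pos: [0.4404, -0.3745, 0.0157]
eef_rot: [-0.0, 0.981, 0.192, -0.0]
ft_force: [-0.5, -1.4, 1.0]
finger_gap: 0.004
gripper_force: 1.0
```

Call:
servo_tool(
  increments=[
    [[0,-0.5,0,0],[0,0,0,0]],
  ],
)

```text
clock: 6.97
tool_pos: [0.4402, -0.3741, 0.0157]
eef_rot: [-0.0, 0.981, 0.192, -0.0]
ft_force: [0.8, -1.6, 0.7]
finger_gap: 0.003
gripper_force: 1.0
```

Call:
servo_tool(
  increments=[
    [[0,-0.4,0,0],[0,0,0,0]],
  ],
)

```text
clock: 7.13
tool_pos: [0.44, -0.3737, 0.0157]
eef_rot: [-0.0, 0.981, 0.192, -0.0]
ft_force: [0.8, -1.5, 2.4]
finger_gap: 0.005
gripper_force: 0.9
```

```bash
python3 st.py
```

```text
[ 0.44002509 -0.373721    0.01570686] yaw 0.3863783382313469 jig [-20.44034158 -10.50908857] F jig [ 0.21092149 -1.69480812] 2.406571649542853
```

Call:
servo_tool(
  increments=[
    [[0,-0.5,0,0],[0,0,0,0]],
  ],
)

```text
clock: 7.3
tool_pos: [0.4398, -0.3732, 0.0157]
eef_rot: [-0.0, 0.981, 0.192, -0.0]
ft_force: [0.2, -0.7, 0.9]
finger_gap: 0.002
gripper_force: 0.9
```

Call:
servo_tool(
  increments=[
    [[0,-0.5,0,0],[0,0,0,0]],
  ],
)

```text
clock: 7.47
tool_pos: [0.4396, -0.3728, 0.0157]
eef_rot: [-0.0, 0.981, 0.192, -0.0]
ft_force: [0.3, -1.3, 0.8]
finger_gap: 0.004
gripper_force: 0.9
```

```bash
python3 st.py s3
```

```text
[ 0.43963913 -0.3727779   0.01572277] yaw 0.3864062178328379 jig [-20.44218984  -9.4900722 ] F jig [-0.24285051 -1.26814688] 0.7574231657523905
```

View pics/s3.png

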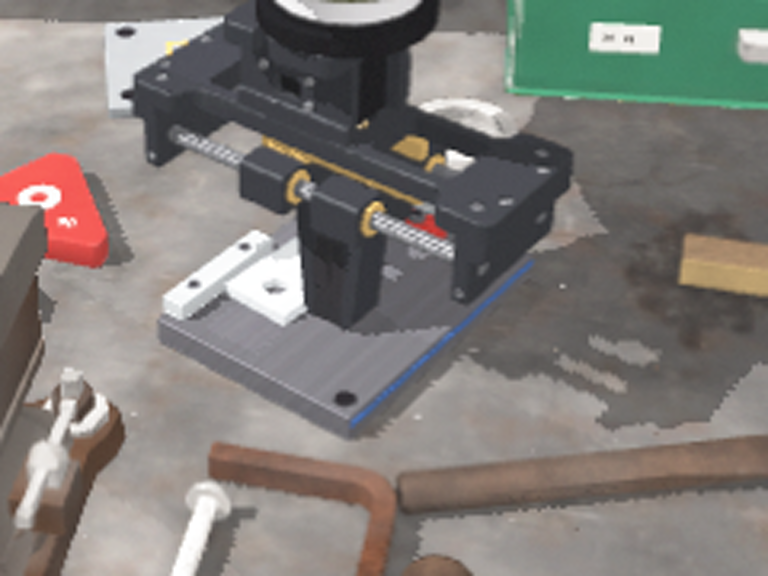

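The tab's corner, near (228,290), is still about 2 mm off the fence and the jig hasn't moved. I'll keep going.

Call:
servo_tool(
  increments=[
    [[0,-0.5,0,0],[0,0,0,0]],
  ],
)

```text
clock: 7.68
tool_pos: [0.4395, -0.3723, 0.0157]
eef_rot: [-0.0, 0.981, 0.192, -0.0]
ft_force: [-0.4, -1.9, 0.5]
finger_gap: 0.005
gripper_force: 0.9
```

Call:
servo_tool(
  increments=[
    [[0,-0.5,0,0],[0,0,0,0]],
  ],
)

```text
clock: 7.85
tool_pos: [0.4393, -0.3719, 0.0157]
eef_rot: [-0.0, 0.981, 0.192, -0.0]
ft_force: [-0.2, -0.9, 2.0]
finger_gap: 0.005
gripper_force: 0.9
```

Call:
servo_tool(
  increments=[
    [[0,-0.4,0,0],[0,0,0,0]],
  ],
)

```text
clock: 8.02
tool_pos: [0.4391, -0.3715, 0.0157]
eef_rot: [-0.0, 0.981, 0.192, -0.0]
ft_force: [0.1, -0.3, -0.6]
finger_gap: 0.005
gripper_force: 0.9
```

```bash
python3 st.py
```

```text
[ 0.43908446 -0.37147726  0.01568943] yaw 0.3864034361845172 jig [-20.465463    -8.07628767] F jig [-0.03710408 -0.28723524] -0.6232679715222078
```

Call:
servo_tool(
  increments=[
    [[0,-0.5,0,0],[0,0,0,0]],
  ],
)

```text
clock: 8.18
tool_pos: [0.439, -0.3711, 0.0158]
eef_rot: [0.0, 0.981, 0.192, 0.0]
ft_force: [0.6, -1.5, 1.5]
finger_gap: 0.005
gripper_force: 1.0
```

Call:
servo_tool(
  increments=[
    [[0,-0.5,0,0],[0,0,0,0]],
  ],
)

```text
clock: 8.35
tool_pos: [0.439, -0.3708, 0.0158]
eef_rot: [0.0, 0.981, 0.192, 0.0]
ft_force: [2.3, -3.4, 0.2]
finger_gap: 0.007
gripper_force: 1.2
```

Call:
servo_tool(
  increments=[
    [[0,-0.4,0,0],[0,0,0,0]],
  ],
)

```text
clock: 8.52
tool_pos: [0.4389, -0.3705, 0.0159]
eef_rot: [0.0, 0.981, 0.192, 0.0]
ft_force: [2.8, -3.2, -0.0]
finger_gap: 0.006
gripper_force: 1.6
```

```bash
python3 st.py s4; python3 - <<'E'
from h import *
im=cv2.imread("pics/s4.png"); cv2.imwrite("pics/s4c.png",cv2.resize(im[200:360,130:400],None,fx=2.5,fy=2.5))
E
```

```text
[ 0.43887531 -0.37048322  0.01588066] yaw 0.38629257176643483 jig [-20.2843505   -7.07675432] F jig [ 1.42846055 -3.98357269] -0.025043091501402714
```

View pics/s4c.png

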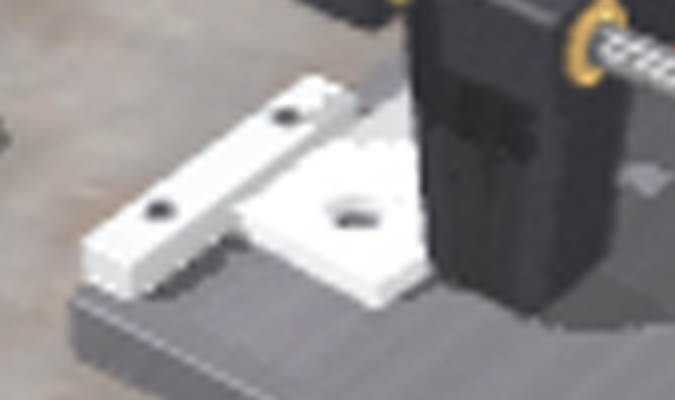

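The tab's long edge now sits against the fence, at (235,215)–(345,110) in the crop, with about 4 N on it. I'll back off, go round to the −x end and push along the fence.

Call:
servo_tool(
  increments=[
    [[0,3,0,0],[0,7,0,0],[-18,0,0,0],[-20,0,0,0],[-17,0,0,0]],
  ],
)

```text
clock: 8.98
tool_pos: [0.3904, -0.4004, 0.0152]
eef_rot: [-0.001, 0.981, 0.192, -0.0]
ft_force: [-0.0, -0.2, -0.3]
finger_gap: 0.006
gripper_force: 0.0
```

Call:
servo_tool(
  increments=[
    [[0,-15,0,0],[0,-15,0,0],[0,-9.5,0,0],[0,0,0,0]],
  ],
)

```text
clock: 9.32
tool_pos: [0.3758, -0.3622, 0.0153]
eef_rot: [-0.001, 0.981, 0.192, -0.001]
ft_force: [0.5, 0.7, 0.6]
finger_gap: 0.007
gripper_force: 0.0
```

```bash
python3 st.py s5
```

```text
[ 0.37576266 -0.36223577  0.01531404] yaw 0.38680679990823397 jig [-75.6282172  24.3602218] F jig [0.69817696 0.4600969 ] 0.5918315152006519
```

View pics/s5.png

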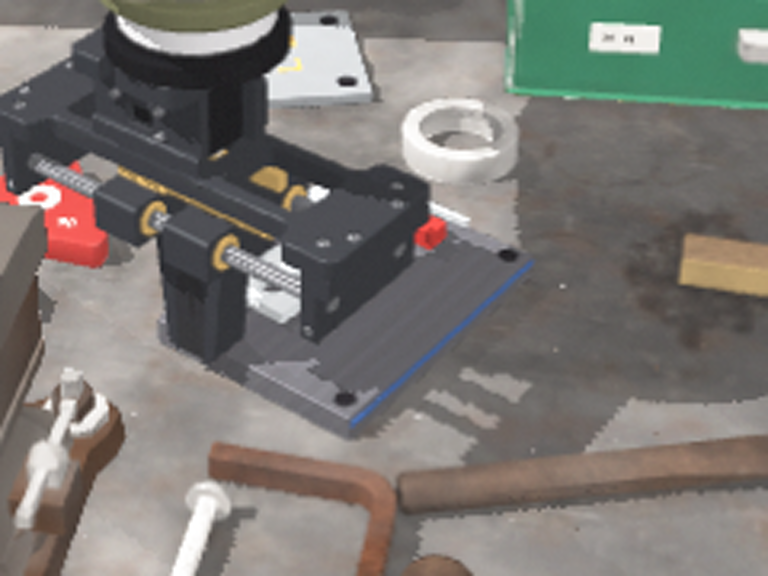

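The fingers, at (205,350), stand behind the tab's −x end, and the fence is clear on the far side.

Call:
servo_tool(
  increments=[
    [[4,1.8,-0.7,0],[8,0,0,0],[5,0,0,0],[4,0,0,0],[4,0,0,0]],
  ],
)

```text
clock: 9.78
tool_pos: [0.401, -0.3558, 0.0163]
eef_rot: [0.0, 0.981, 0.192, -0.0]
ft_force: [-0.1, 0.1, 0.1]
finger_gap: 0.006
gripper_force: 0.3
```

Call:
servo_tool(
  increments=[
    [[3,0,0,0],[3,0,0,0],[2,0,0,0],[1,0,0,0],[0,0,0,0]],
  ],
)

```text
clock: 10.2
tool_pos: [0.4089, -0.3524, 0.0164]
eef_rot: [-0.0, 0.981, 0.192, 0.0]
ft_force: [0.3, -0.3, -0.1]
finger_gap: 0.004
gripper_force: 0.0
```

```bash
python3 st.py
```

```text
[ 0.40885577 -0.35239126  0.01641528] yaw 0.3864649811270032 jig [-41.2658364   20.99936654] F jig [ 0.16139412 -0.40495744] -0.13337192610857018
```

Call:
servo_tool(
  increments=[
    [[1,0,0,0],[1,0,0,0],[1,0,0,0],[0,0,0,0]],
  ],
)

```text
clock: 10.53
tool_pos: [0.4116, -0.3513, 0.0164]
eef_rot: [-0.0, 0.981, 0.192, 0.0]
ft_force: [1.5, 0.2, -0.8]
finger_gap: 0.007
gripper_force: 0.0
```

Call:
servo_tool(
  increments=[
    [[1,0,0,0],[0,0,0,0]],
  ],
)

```text
clock: 10.7
tool_pos: [0.4125, -0.351, 0.0164]
eef_rot: [0.0, 0.981, 0.192, 0.0]
ft_force: [0.2, 0.2, 0.1]
finger_gap: 0.005
gripper_force: 0.1
```

Call:
servo_tool(
  increments=[
    [[1,0,0,0],[0,0,0,0]],
  ],
)

```text
clock: 10.87
tool_pos: [0.4135, -0.3506, 0.0164]
eef_rot: [0.0, 0.981, 0.192, 0.0]
ft_force: [-0.1, -0.8, -0.2]
finger_gap: 0.007
gripper_force: 0.1
```

```bash
python3 st.py
```

```text
[ 0.41345086 -0.35061283  0.01642821] yaw 0.386415440330619 jig [-36.33934412  20.91381988] F jig [-0.35654294 -0.72362537] -0.1607730691514728
```

Call:
servo_tool(
  increments=[
    [[0.7,0,0,0],[0,0,0,0]],
  ],
)

```text
clock: 11.03
tool_pos: [0.4141, -0.3503, 0.0164]
eef_rot: [0.0, 0.981, 0.192, 0.0]
ft_force: [-0.8, -0.7, 0.2]
finger_gap: 0.006
gripper_force: 0.2
```

Call:
servo_tool(
  increments=[
    [[0.7,0,0,0],[0,0,0,0]],
  ],
)

```text
clock: 11.2
tool_pos: [0.4147, -0.3501, 0.0164]
eef_rot: [0.0, 0.981, 0.192, -0.0]
ft_force: [-1.7, -1.2, -0.3]
finger_gap: 0.001
gripper_force: 0.3
```

Call:
servo_tool(
  increments=[
    [[0.6,0,0,0],[0,0,0,0]],
  ],
)

```text
clock: 11.37
tool_pos: [0.4149, -0.35, 0.0164]
eef_rot: [-0.0, 0.981, 0.192, -0.0]
ft_force: [-4.2, -1.7, 1.2]
finger_gap: 0.003
gripper_force: 2.1
```

```bash
python3 st.py
```

```text
[ 0.41486005 -0.35002017  0.01639664] yaw 0.38655800617288144 jig [-34.81069615  20.9313558 ] F jig [-4.52746853  0.05063581] 1.202429196746323
```

Call:
servo_tool(
  increments=[
    [[0,0,0,0],[0,0,0,0],[0,0,0,0],[0,0,0,0],[0,0,0,0]],
  ],
)

```text
clock: 11.78
tool_pos: [0.4149, -0.35, 0.0164]
eef_rot: [-0.0, 0.981, 0.192, -0.0]
ft_force: [-5.5, -2.3, 0.4]
finger_gap: 0.005
gripper_force: 2.7
```

```bash
python3 st.py; python3 - <<'E'
from h import *
t=get_image("top")[:,:,::-1]; s=get_image("side")[:,:,::-1]
a=cv2.resize(t[205:315,325:425],None,fx=3.8,fy=3.8,interpolation=cv2.INTER_CUBIC)
b=cv2.resize(s[250:340,290:400],None,fx=3.7,fy=3.7,interpolation=cv2.INTER_CUBIC)
h=max(a.shape[0],b.shape[0]); f=lambda i:cv2.copyMakeBorder(i,0,h-i.shape[0],0,0,cv2.BORDER_CONSTANT)
cv2.imwrite("pics/pair.png",np.hstack([f(a),f(b)])); print(np.hstack([f(a),f(b)]).shape)
E
```

```text
[ 0.4148897  -0.34999892  0.01640626] yaw 0.3863729852002751 jig [-34.7752179   20.93985106] F jig [-5.97285372 -0.08089203] 0.4378651827532648
(418, 787, 3)
```

Call:
servo_tool(
  increments=[
    [[-4,0,0,0],[-10,0,0,0],[0,0,-35,0],[0,0,-40,0],[0,0,-40,0]],
  ],
)

```text
clock: 12.3
tool_pos: [0.4014, -0.3549, 0.1325]
eef_rot: [-0.001, 0.981, 0.192, -0.0]
ft_force: [0.7, -0.8, 0.3]
finger_gap: 0.002
gripper_force: 0.0
```

Call:
servo_tool(
  increments=[
    [[-40,0,-20,0],[-40,0,-20,0],[-40,0,0,0],[0,0,0,0]],
  ],
  fingers=0.43,
)

```text
clock: 12.63
tool_pos: [0.2915, -0.4008, 0.1698]
eef_rot: [0.001, 0.982, 0.19, -0.0]
ft_force: [0.2, 0.8, -0.6]
finger_gap: 0.284
gripper_force: 0.0
```

```bash
python3 - <<'E'
from h import *
t=get_image("top")[:,:,::-1]; cv2.imwrite("pics/t2.png",t)
g=cv2.cvtColor(t,cv2.COLOR_BGR2GRAY).astype(int)
np.set_printoptions(linewidth=250)
d=np.load("fit.npz"); R,tt=d["R"],d["t"]
# resample an (x,y) jig raster at z=.02, 1mm steps; find tab edges
def samp(z,xs,ys):
    X,Y=np.meshgrid(xs,ys); W=np.c_[X.ravel(),Y.ravel()]/1e3@R.T+tt
    p=proj("top",np.c_[W,np.full(len(W),z)]).astype(np.float32)
    return cv2.remap(g.astype(np.float32),p[:,0].reshape(X.shape),p[:,1].reshape(X.shape),cv2.INTER_LINEAR)
ys=np.arange(-2,58,2); xs=np.arange(-45,66,5)
print("cols x",xs); 
for y,r in zip(ys,samp(.020,xs,ys).astype(int)): print(y,r)
r0=cv2.imread("pics/top0.png"); m=(cv2.absdiff(t,r0).max(2)>40); print("jig bed right corner diff",m[210:310,390:425].sum())
E
```

```text
cols x [-45 -40 -35 -30 -25 -20 -15 -10  -5   0   5  10  15  20  25  30  35  40  45  50  55  60  65]
-2 [102 101 102 102 101 101 102 101 101 101 100 101  99  99  98  99  98  99  83  89  83  47  51]
0 [101 102 102 100 102 101 101 101 100  99 101 101 100  99  99 100  97 101  96  94  97  54  47]
2 [102 103 103 103 103 101 102 102  97 102  98  98  99 100  97  97  94  99 104  96  84  61  77]
4 [104 102 104 105  98  97  95  93  92  94  92  93  86  90  85  86  86  87  69  90  86  75  82]
6 [101 101 102 102  98 104  97 112  91 112  99 115  95 101  90  93  88  95  91  88  87  75  76]
8 [ 99  99 101 101 127 184 186 201 178 194 172 186 169 177 183 196 203 220 195  89  88  66  86]
10 [100  99  99 100 173 228 230 232 231 234 234 235 235 235 236 235 232 233 172  86  87  73  95]
12 [102 101 101 101 175 229 230 229 229 231 231 231 230 231 231 230 231 231 175  86  89  75  88]
14 [103 101 102 101 159 231 229 230 230 231 231 231 231 232 232 232 232 233 181  88  89  63  84]
16 [100 102 100 100 159 232 231 232 232 231 232 232 231 233 233 233 232 233 180  87  88  73  78]
18 [102 104 103 101 167 229 230 22
[... 1235 characters left out ...]
185 175 171 184 184 184 175 172 159 164 166 162 146 147 141 177 185 180 151 187 134  79]
46 [207 209 212 210 218 158 189 210 206  59  89  95  99 101  99  95 149 212 193 157 211 165  72]
48 [207 207 207 207 207 112 154 205 193  68  87 100 101 100  98  98 162 209 169 103 211 179  68]
50 [206 206 206 207 206 117 136 204 198  67  86 102 100  99  99  99 159 211 164 117 210 136  69]
52 [211 209 210 209 209 175 172 208 209  68  97 101  98  98  97  97 139 217 205 172 218 175  89]
54 [214 196 209 194 200 195 207 210 201  81  98  98  95  98  94  96 141 201 207 225 197 151  93]
56 [138 121 147 122 136 117 102 109  98  81  76  87  81  86  82  85 101  93  91  98 106  90  84]
jig bed right corner diff 172
```

```bash
python3 - <<'E'
from h import *
t=cv2.imread("pics/t2.png"); s=get_image("side")[:,:,::-1]
a=cv2.resize(t[205:315,325:425],None,fx=4,fy=4,interpolation=cv2.INTER_CUBIC)
b=cv2.resize(s[250:340,290:390],None,fx=4,fy=4,interpolation=cv2.INTER_CUBIC)
h=max(a.shape[0],b.shape[0]); f=lambda i:cv2.copyMakeBorder(i,0,h-i.shape[0],0,0,cv2.BORDER_CONSTANT)
cv2.imwrite("pics/pair.png",np.hstack([f(a),f(b)]))
E
```

```text
(no output)
```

View pics/pair.png

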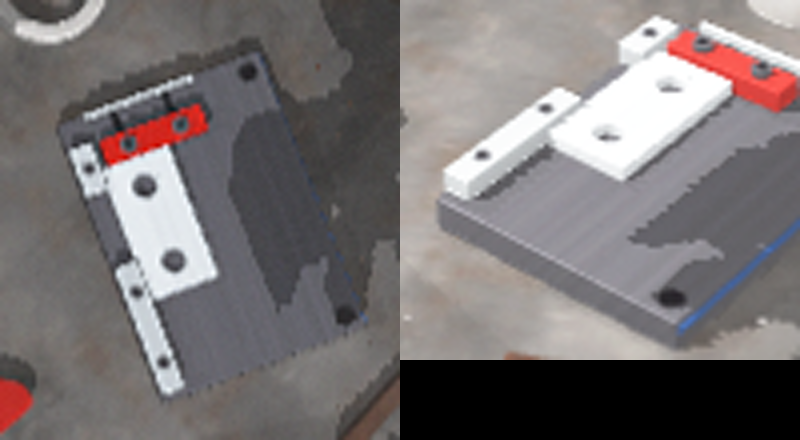

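Both views show the tab flush on the fence and touching the red stop: (110,165)–(125,265) on the left and (735,90) on the right. In the fitted jig frame the tab's centre is at about (10, 25.5). Next comes the grip.

Call:
servo_tool(
  increments=[
    [[0,0,0,0],[0,0,0,0]],
  ],
)

```text
clock: 12.9
tool_pos: [0.2969, -0.3977, 0.1683]
eef_rot: [-0.0, 0.981, 0.193, 0.0]
ft_force: [0.5, -0.0, 0.9]
finger_gap: 0.524
gripper_force: 0.0
```

```bash
python3 st.py
```

```text
[ 0.29692431 -0.39774714  0.16834798] yaw 0.3877364584634993 jig [-162.0373858    21.19838639] F jig [ 0.43839493 -0.18702309] 0.9104975057505716
```

Call:
servo_tool(
  increments=[
    [[36,-1,0,0],[36,-1,0,0],[36,-1,0,0],[36,-1,0,0],[28,-0.3,0,0]],
  ],
)

```text
clock: 13.32
tool_pos: [0.4568, -0.327, 0.1683]
eef_rot: [-0.0, 0.981, 0.193, 0.0]
ft_force: [-0.2, 0.5, -0.3]
finger_gap: 0.572
gripper_force: 0.0
```

Call:
servo_tool(
  increments=[
    [[0,0,35,0],[0,0,35,0],[0,0,35,0],[0,0,15,0],[0,0,0,0]],
  ],
)

```text
clock: 13.73
tool_pos: [0.4532, -0.3269, 0.0447]
eef_rot: [-0.003, 0.981, 0.193, -0.002]
ft_force: [-0.1, 0.8, 0.2]
finger_gap: 0.576
gripper_force: 0.0
```

```bash
python3 st.py
```

```text
[ 0.45321091 -0.32692532  0.04474138] yaw 0.388341972748216 jig [ 9.41771872 27.86014313] F jig [0.18816207 0.78896714] 0.1839230290332523
```

Call:
servo_tool(
  increments=[
    [[0.5,2,15,0],[0,0,8,0],[0,0,0,0],[0,0,0,0]],
  ],
)

```text
clock: 14.07
tool_pos: [0.4554, -0.331, 0.0263]
eef_rot: [0.0, 0.981, 0.192, 0.0]
ft_force: [-0.5, -0.0, -0.7]
finger_gap: 0.564
gripper_force: 0.0
```

```bash
python3 st.py
```

```text
[ 0.45543834 -0.33099841  0.02626013] yaw 0.38699766418702547 jig [ 9.94484992 23.24780776] F jig [-0.44159866  0.15794235] -0.6755612741211623
```

Call:
servo_tool(
  increments=[
    [[0,-2.2,6,0],[0,0,4,0],[0,0,0,0],[0,0,0,0]],
  ],
)

```text
clock: 14.4
tool_pos: [0.4542, -0.3291, 0.0157]
eef_rot: [-0.0, 0.981, 0.192, -0.0]
ft_force: [0.5, -0.8, 0.2]
finger_gap: 0.571
gripper_force: 0.0
```

```bash
python3 st.py
```

```text
[ 0.4542083  -0.32908422  0.01572652] yaw 0.38642747090156926 jig [ 9.52740816 25.4845225 ] F jig [ 0.19418775 -0.95486273] 0.18357533240737905
```

Close the fingers and check the grip. 50 to 36 mm should take about 0.2 s.

Call:
servo_tool(
  increments=[
    [[0,0,0,0],[0,0,0,0],[0,0,0,0],[0,0,0,0],[0,0,0,0]],
  ],
  fingers=1,
)

```text
clock: 14.82
tool_pos: [0.4544, -0.3295, 0.0159]
eef_rot: [0.0, 0.981, 0.192, 0.0]
ft_force: [-0.9, -2.5, 0.8]
finger_gap: 0.403
gripper_force: 30.0
```

```bash
python3 st.py
```

```text
[ 0.45439895 -0.32953487  0.01592823] yaw 0.38624188120526143 jig [ 9.53405716 24.99524965] F jig [-1.78019678 -1.94760408] 0.7558805902205797
```

Call:
servo_tool(
  increments=[
    [[0,0,-5,0],[0,0,-15,0],[0,0,-25,0],[0,0,-25,0],[0,0,-20,0]],
  ],
)

```text
clock: 15.23
tool_pos: [0.4542, -0.329, 0.1073]
eef_rot: [-0.0, 0.981, 0.192, 0.0]
ft_force: [0.1, -0.8, -0.6]
finger_gap: 0.396
gripper_force: 30.0
```

Call:
servo_tool(
  increments=[
    [[0,0,0,0],[0,0,0,0],[0,0,0,0],[0,0,0,0]],
  ],
)

```text
clock: 15.57
tool_pos: [0.4537, -0.3285, 0.1042]
eef_rot: [-0.001, 0.981, 0.192, -0.001]
ft_force: [0.8, 0.0, -1.5]
finger_gap: 0.398
gripper_force: 30.0
```

Call:
servo_tool(
  increments=[
    [[14.7,-18.1,0,0],[14.7,-18.1,0,0],[14.7,-18.1,0,0],[14.7,-18.1,0,0],[14.7,-18.1,0,0]],
  ],
)

```text
clock: 15.98
tool_pos: [0.4879, -0.2163, 0.1045]
eef_rot: [-0.001, 0.981, 0.192, -0.001]
ft_force: [0.3, -0.6, -0.2]
finger_gap: 0.399
gripper_force: 30.0
```

Call:
servo_tool(
  increments=[
    [[14.7,-18.1,0,0],[14.7,-18.1,0,0],[14.7,-18.1,0,0],[14.7,-18.1,0,0]],
  ],
)

```text
clock: 16.32
tool_pos: [0.5151, -0.127, 0.1045]
eef_rot: [-0.001, 0.981, 0.192, -0.001]
ft_force: [-0.1, -0.5, -1.0]
finger_gap: 0.407
gripper_force: 30.0
```

Call:
servo_tool(
  increments=[
    [[0,0,0,0.1],[0,0,0,0.1],[0,0,0,0.1],[0,0,0,0.1],[0,0,0,0.1]],
  ],
)

```text
clock: 16.73
tool_pos: [0.5149, -0.1281, 0.1045]
eef_rot: [-0.0, 0.998, -0.059, -0.001]
ft_force: [-0.2, -0.3, 0.5]
finger_gap: 0.402
gripper_force: 30.0
```

Call:
servo_tool(
  increments=[
    [[0,0,0,0.1],[0,0,0,0.1],[0,0,0,0.0945],[0,0,0,0],[0,0,0,0]],
  ],
)

```text
clock: 17.15
tool_pos: [0.515, -0.1282, 0.1048]
eef_rot: [-0.0, 0.98, -0.201, -0.001]
ft_force: [-0.4, 0.9, -0.9]
finger_gap: 0.401
gripper_force: 30.0
```

```bash
python3 st.py
```

```text
[ 0.51501995 -0.12823813  0.10484347] yaw -0.4052856615785546 jig [141.58454754 188.57382917] F jig [-0.04604098  1.04340781] -0.9145833540114838
```

Call:
servo_tool(
  increments=[
    [[0.7,-0.4,25,0],[0,0,30,0],[0,0,20,0],[0,0,9,0],[0,0,0,0]],
  ],
)

```text
clock: 17.57
tool_pos: [0.5151, -0.1278, 0.0198]
eef_rot: [-0.001, 0.979, -0.202, -0.002]
ft_force: [-1.1, -0.1, -0.5]
finger_gap: 0.402
gripper_force: 30.0
```

Call:
servo_tool(
  increments=[
    [[0,0,0,0],[0,0,0,0]],
  ],
)

```text
clock: 17.73
tool_pos: [0.5169, -0.1286, 0.0229]
eef_rot: [0.0, 0.979, -0.202, 0.001]
ft_force: [-0.6, 0.3, -0.1]
finger_gap: 0.4
gripper_force: 30.0
```

```bash
python3 st.py
```

```text
[ 0.51690216 -0.12862827  0.02290429] yaw -0.4073287411969049 jig [143.18069503 187.50275224] F jig [-0.41236485  0.51795662] -0.07095120336464533
```

Call:
servo_tool(
  increments=[
    [[-1,0,5,0],[0,0,4,0],[0,0,2,0],[0,0,0,0],[0,0,0,0]],
  ],
)

```text
clock: 18.15
tool_pos: [0.5153, -0.1279, 0.0107]
eef_rot: [-0.0, 0.979, -0.203, -0.0]
ft_force: [0.2, 0.4, -0.4]
finger_gap: 0.401
gripper_force: 30.0
```

Call:
servo_tool(
  increments=[
    [[0,0,0,0],[0,0,0,0]],
  ],
)

```text
clock: 18.32
tool_pos: [0.5154, -0.1279, 0.0108]
eef_rot: [0.0, 0.979, -0.203, 0.0]
ft_force: [-0.3, -0.1, -0.5]
finger_gap: 0.403
gripper_force: 30.0
```

```bash
python3 st.py
```

```text
[ 0.51535552 -0.12793849  0.01081237] yaw -0.4080796923954538 jig [142.00832392 188.72481501] F jig [-0.31302294  0.01317336] -0.4752690711775024
```

Call:
servo_tool(
  increments=[
    [[0.4,0,0.6,0],[0,0,0.3,0],[0,0,0,0]],
  ],
)

```text
clock: 18.57
tool_pos: [0.5158, -0.1281, 0.0099]
eef_rot: [0.0, 0.979, -0.203, 0.0]
ft_force: [0.4, -0.4, -0.1]
finger_gap: 0.401
gripper_force: 30.0
```

Call:
servo_tool(
  increments=[
    [[0,0,0.4,0],[0,0,0,0]],
  ],
)

```text
clock: 18.73
tool_pos: [0.5158, -0.1281, 0.0099]
eef_rot: [0.0, 0.979, -0.203, 0.0]
ft_force: [-2.5, 0.6, 5.7]
finger_gap: 0.398
gripper_force: 30.0
```

```bash
python3 st.py
```

```text
[ 0.51578589 -0.1281482   0.00988541] yaw -0.40803006125911534 jig [142.32784787 188.36830038] F jig [-2.05969666  1.49963105] 5.733433092591376
```

The tab is on the plate, with 5.7 N upward. I'll release it, lift away, and check the placing with the top camera.

Call:
servo_tool(
  increments=[
    [[0,0,-0.4,0],[0,0,0,0],[0,0,0,0],[0,0,0,0]],
  ],
  fingers=0.4,
)

```text
clock: 19.07
tool_pos: [0.5156, -0.1281, 0.0097]
eef_rot: [-0.0, 0.979, -0.203, -0.0]
ft_force: [-0.8, -0.1, 0.4]
finger_gap: 0.598
gripper_force: 0.0
```

Call:
servo_tool(
  increments=[
    [[0,0,-15,0],[0,0,-30,0],[0,0,-40,0],[0,0,-40,0],[0,0,-40,0]],
  ],
)

```text
clock: 19.48
tool_pos: [0.5152, -0.1279, 0.1766]
eef_rot: [-0.0, 0.979, -0.203, -0.0]
ft_force: [1.1, 0.2, 0.3]
finger_gap: 0.6
gripper_force: 0.0
```

Call:
servo_tool(
  increments=[
    [[-38,0,0,0],[-38,0,0,0],[-38,0,0,0],[-38,0,0,0],[0,0,0,0]],
  ],
)

```text
clock: 19.9
tool_pos: [0.3709, -0.0648, 0.1739]
eef_rot: [-0.001, 0.979, -0.202, -0.002]
ft_force: [-0.5, -1.2, 0.1]
finger_gap: 0.602
gripper_force: 0.0
```

```bash
python3 st.py; python3 - <<'E'
from h import *
t=get_image("top")[:,:,::-1]; cv2.imwrite("pics/t3.png",t)
g=cv2.cvtColor(t,cv2.COLOR_BGR2GRAY)
m=np.zeros_like(g); m[185:275,228:305]=(g[185:275,228:305]>200)
cs,_=cv2.findContours(m,cv2.RETR_EXTERNAL,cv2.CHAIN_APPROX_NONE)
c=max(cs,key=cv2.contourArea); r=cv2.minAreaRect(c); print(r,cv2.contourArea(c))
w=cast("top",cv2.boxPoints(r),.014); ctr=w.mean(0)
e=[w[(i+1)%4]-w[i] for i in range(2)]; l=max(e,key=np.linalg.norm); th=np.arctan(l[1]/l[0])
P=np.array([.5163,-.1283]); a=-.408; Rp=np.array([[np.cos(a),-np.sin(a)],[np.sin(a),np.cos(a)]])
print("err plate mm",(ctr-P)@Rp*1e3,"yaw err",th-a,[np.linalg.norm(x) for x in e])
hsv=cv2.cvtColor(t,cv2.COLOR_BGR2HSV); y=((hsv[:,:,1]>60)&(hsv[:,:,0]>15)&(hsv[:,:,0]<35)).astype(np.uint8)
y0=y*0; y0[200:255,240:290]=y[200:255,240:290]
yy,xx=np.nonzero(y0); print("yellow px in plate frame",len(xx)); W=(cast("top",np.c_[xx,yy],.008)-P)@Rp*1e3; print(W.round(0).tolist())
E
```

```text
[ 0.37091348 -0.0647942   0.17387364] yaw -0.4071652382540773 jig [ 32.03901379 301.6737147 ] F jig [-0.88974974 -0.94318986] 0.12041529820434399
((260.44775390625, 234.45162963867188), (17.536945343017578, 26.660898208618164), 9.090276718139648) 216.5
err plate mm [-16.20659479   4.54320588] yaw err 0.2890047062505493 [np.float64(0.054451131003314154), np.float64(0.03581254324146299)]
yellow px in plate frame 79
[[38.0, 21.0], [38.0, 19.0], [35.0, 22.0], [36.0, 20.0], [37.0, 18.0], [37.0, 16.0], [38.0, 14.0], [33.0, 21.0], [36.0, 13.0], [37.0, 11.0], [38.0, 9.0], [30.0, 22.0], [31.0, 20.0], [36.0, 9.0], [28.0, 21.0], [26.0, 22.0], [26.0, 20.0], [38.0, -6.0], [24.0, 21.0], [37.0, -7.0], [37.0, -9.0], [38.0, -11.0], [36.0, -12.0], [37.0, -14.0], [38.0, -16.0], [36.0, -16.0], [37.0, -18.0], [38.0, -20.0], [35.0, -19.0], [32.0, -18.0], [33.0, -20.0], [31.0, -19.0], [28.0, -18.0], [29.0, -20.0], [26.0, -19.0], [24.0, -20.0], [-24.0, 21.0], [-27.0, 22.0], [-26.0, 20.0], [-29.0, 21.0], [-31.0, 22.0], [-31.0, 20.0], [-33.0, 21.0], [-36.0, 22.0], [-35.0, 20.0], [-38.0, 21.0], [-37.0, 19.0], [-36.0, 17.0], [-39.0, 18.0], [-38.0, 16.0], [-37.0, 14.0], [-36.0, 13.0], [-35.0, 11.0], [-39.0, 14.0], [-38.0, 12.0], [-37.0, 10.0], [-36.0, 8.0], [-25.0, -18.0], [-24.0, -20.0], [-39.0, 9.0], [-26.0, -19.0], [-29.0, -18.0], [-28.0, -20.0], [-36.0, -8.0], [-31.0, -19.0], [-30.0, -21.0], [-38.0, -8.0], [-37.0, -10.0], [-36.0, -12.0], [-33.0, -20.0], [-39.0, -11.0], [-38.0, -13.0], [-37.0, -15.0], [-36.0, -17.0], [-35.0, -19.0], [-35.0, -20.0], [-39.0, -16.0], [-38.0, -18.0], [-37.0, -19.0]]
```

All the marks show round the tab. The threshold split the tab, so I'll read its edge profiles instead.

```bash
python3 - <<'E'
from h import *
g=cv2.imread("pics/t3.png",0).astype(np.float32)
P=np.array([.5163,-.1283]); a=-.408; Rp=np.array([[np.cos(a),-np.sin(a)],[np.sin(a),np.cos(a)]])
def s(xs,ys):
    X,Y=np.meshgrid(xs,ys); W=np.c_[X.ravel(),Y.ravel()]/1e3@Rp.T+P
    p=proj("top",np.c_[W,np.full(len(W),.014)]).astype(np.float32)
    return cv2.remap(g,p[:,0].reshape(X.shape),p[:,1].reshape(X.shape),cv2.INTER_LINEAR).astype(int)
np.set_printoptions(linewidth=250)
xs=np.r_[-40:-29:1,30:41:1]; ys=np.r_[-24:-13:1,14:25:1]
print(xs); print(s(xs,[-12,0,12]))
print(ys); print(s([-30,-10,0,10,30],ys).T)
E
```

```text
[-40 -39 -38 -37 -36 -35 -34 -33 -32 -31 -30  30  31  32  33  34  35  36  37  38  39  40]
[[166 174 179 185 197 208 221 231 233 225 214 166 166 164 160 151 139 129 124 120 114 110]
 [157 156 155 166 183 204 221 231 231 231 230 172 194 218 223 217 183 139 111 117 132 146]
 [165 173 178 184 192 202 215 226 232 232 232 167 166 164 160 151 140 130 126 122 117 112]]
[-24 -23 -22 -21 -20 -19 -18 -17 -16 -15 -14  14  15  16  17  18  19  20  21  22  23  24]
[[150 151 160 171 177 176 182 192 196 195 197 232 231 230 228 212 197 185 171 162 160 158]
 [133 108 100  99 106 115 131 154 168 167 166 163 164 162 157 145 126 112 109 108 108 109]
 [145 131 114 103 104 113 128 149 168 166 164 166 165 162 154 143 125 110 109 109 108 108]
 [135 111 101 102 104 117 131 150 165 167 165 166 165 162 152 139 123 112 110 110 111 112]
 [101 103 106 115 125 135 147 157 162 164 165 165 163 162 154 141 131 126 120 114 111 111]]
```

The tab is within about 0.5 mm of the marks' middle and square to them, and the arm is clear. Handing in.

```bash
python3 -c "
from station import order
print(order.finish_job())"
```

```text
the job is handed in; nothing more can be done
None
```

The job is handed in: I pushed the tab flush to the fence, pressed it on the stop at about 5 N, gripped it mid-length and laid it within about 0.5 mm of the marks' centre and square to them; no result came back.

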